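# Test the stop button of the stall's jar-labelling belt

## Task

Before the stall opens, test the labelling belt's mushroom stop button: press it straight in until it latches, then push one of its wings round clockwise with a fingertip until it springs back out, and let it go. Then press the reset button beside it (the round one that stands proud, not the start button sunk in its collar) and let it come up again. Work with light pushes and do not grip the stop button, and leave the start button, the speed dial and the goods on the counter as they are.

Things in the scene. Friction and masses are not known exactly. Their poses are not given: they have to be found in the camera images.
- stop_box: stop station: pale enclosure 100 x 100 x 60 mm fixed to the counter, carrying the black mushroom stop button upright in the middle of its top. Origin at the centre of its underside, on the counter; z up. It may stand left or right of the middle, turned up to 0.8 rad. Bezel rings round the stem rise 9 mm over the box top
- stop_top (a point): centre of the black mushroom's crown, on its turning axis; 106 mm over the counter when the button is out, 98 mm when in. Moves and turns with the button. The button is a round dome 52 mm across with two opposite finger wings, 84 mm over their tips. z up; the wings lie along this frame's y axis
- stop_wing_a (a point): middle of the upper face of one wing, 34 mm from the turning axis, 8 mm below the crown; moves with the button. A wing is 18 mm wide with a round tip and 14 mm thick; below it is a clear gap down to the box top, 24 mm with the button out, 16 mm with it in
- stop_wing_b (a point): the same point on the opposite wing
- stop_press (a joint): how far the stop button is pushed in, m: 0 is out, 0.008 fully in (straight down). It resists with about 9 N at first, falling to nothing at about 5.5 mm; past that it snaps in by itself and stays latched. It pops out by spring when twisted
- stop_twist (a joint): how far the stop button is turned clockwise as seen from above (as its two moulded arrows show), rad: 0 at rest, hard end stop at 1.05. Turning the pushed-in button lifts it off its latch and it springs out at about 0.4 to 0.6 rad; under 0.1 N m is needed, e.g. 2 N sideways on a wing. Let go, it turns back to 0 by spring
- control_box: control station: pale enclosure 90 x 180 x 60 mm fixed to the counter, long side along its own y axis; origin at the centre of its underside, z up. It may stand left or right of the middle, turned up to 0.4 rad. On its top in a row: the reset button at own y = +54 mm, the guarded start button at y = 0, the speed dial at y = -54 mm
- reset_top (a point): centre of the top of the reset button: a black round push button 32 mm across that stands 10 mm proud of its metal bezel (48 mm across), top 82 mm over the counter
- reset (a joint): how far the reset button is pushed down, m: 0 out, 0.006 fully in; a spring of 5 N at the bottom returns it
- start_top (a point): centre of the top of the start button, 27 mm across, sunk 4 mm inside a metal collar 40 mm across whose rim is 78 mm over the counter
- start (a joint): how far the start button is pushed, m: 0 out, 0.004 fully in
- dial_mark (a point): white mark on the top of the belt speed dial (38 mm across, 80 mm over the counter), 12 mm from its axis
- jar_near: one of three squat round jars, 53 mm across and 60 mm high, grey with a pale lid, standing in a loose row between the two boxes; this one is nearest the robot. Origin at the centre of its underside; loose
- jar_mid: the middle jar of that row, 53 x 60 mm. Origin at the centre of its underside; loose
- jar_far: the farthest jar of that row, 53 x 60 mm. Origin at the centre of its underside; loose
- candle: stack of two pale candles, 60 mm across and 76 mm high, between the boxes and the belt on the right (-y). Origin at the centre of its underside; loose
- flask: round black perfume flask with a brass ball stopper, 42 mm across and 117 mm high, between the boxes and the belt on the left (+y). Origin at the centre of its underside; loose
- burner: incense burner: brass wire pyramid, 145 mm square at the foot and 168 mm high, holding a stone cup; on the left (+y). Origin at the centre of its underside; loose
- carton: black product carton 90 x 90 x 120 mm on the right (-y). Origin at the centre of its underside; loose
Things that resemble listed ones, but are neither listed nor needed, are in the scene too. Leave any orange look-alike of the control_box alone.

How it is judged:
By the outcome, as a careful person would: the job done as asked, in the order asked, and still so for the second after the job is handed in, with the robot touching nothing.
It also fails if it takes over 54 s, if anything falls off the work surface, if the arm or the gripper's body presses on something with over 40 N, if the wrist force passes 120 N, or if a joint passes its speed limit or range.

## Robot

A 7-joint arm with a two-finger parallel gripper is mounted at the origin on the work surface. World frame = base frame: x ahead of the robot, y to its left, z up, the work surface at z = 0. Lengths are in m, angles in rad, forces in N, time in s.
With the tool pointing down it reaches from about 0.4 to 0.925 m from the base axis. Payload 5.6 kg.
Tool frame: the origin (TCP) lies midway between the tips of the shut fingers; the grasp point (between the pads) lies 19 mm behind it; z points along the fingers, y is the direction in which the jaws open and shut (so a half turn about z gives the same grasp; the last joint's range is limited). The gripper opens to 85 mm and grips with 20 to 120 N. Pads are 22 mm wide; open, the fingers measure 114 mm over their backs; the gripper's body (76 mm by 85 mm) begins 54 mm behind the grasp point. The pads swing forward as they close: fully open they stand 13 mm farther back than shut.
Start: joints at [-1.233, 0.468, -0.012, 1.603, 0.006, 1.071, -0.056], TCP at [0.242, 0.603, 0.231] pointing down, gripper open.
Joint ranges: [-2.53, 2.53], [-0.31, 2.02], [-1.57, 1.55], [0.28, 2.44], [-1.29, 4.43], [0.15, 1.84], [-2.92, 2.92]. Speed limits (rad/s): [2.57, 2.57, 3.14, 3.14, 3.14, 3.14, 3.14].

## Interface

Orientations are given as a unit quaternion [x, y, z, w].
In Python, from cell import read_state, cams, ticket gives the robot as it stands. The module is installed in compiled form; this text tells all that it offers.
- The arm moves only by the tool send_rows, never from a script. Its argument "deltas" is a list of rows, each a list of 3 entries, a list of its own where there are three numbers: the shift along the tool's x, y, z in cm, then the turn, a rotation vector about the tool's x, y, z in degrees, then the finger opening in cm, from 0 to 8.54. A call has 1 to 12 rows; each row is the pose to reach, as a shift and turn from the pose measured when the call began, along the tool's axes at that moment; what a row does not reach only later rows make up. A row lasts 1/10 s, in which the tool goes at most 50 mm and 8.59 degrees, less where a joint would pass 70% of its speed; a pose out of reach is approached as far as the arm can. A call with a gripper value outside its range is refused whole. The fingers move at their own pace and stop on an object; "force" is the grip in N (left out, the last holds). Time passes only in rows, so rows that repeat a pose let the fingers close. It gives the time, the measured TCP pose, the force and the opening at its end, in the units of the state.
- read_state(): the state, without advancing time (a new reading comes with each control period).
- cams.read_camera(name): name is "side" or "top" or "wrist"; returns a dict with "color" (400x640x3 uint8, red, green, blue), "z_map" (400x640 float32, m along the optical axis (not along the pixel's ray), 0 where there is no reading), "fx", "fy", "cx", "cy" (pixels), "k1" (the pictures are not rectified: a ray, as slopes to the right and down, at radius r is drawn at 1 + k1 r^2 times it, then the intrinsics apply), "R" (3x3) and "t" (3): a world point X has camera coordinates R X + t; the wrist camera has in their place "hand_eye" (4x4, takes a point from camera to tool coordinates, whose origin is the TCP and whose axes are the flange's). Camera axes: x right, y down, z forward; pixel columns grow to the right and rows downward; lengths in m; the calibration is good to about 2 mm. A picture is of the moment at which its call begins: read the wrist's pose just before it.
- ticket.sign_off(): hands the job in, once; it reports no verdict.
Trained networks look in the newest picture that a camera, given by its name, has taken for a name from the list of things; names that differ only in an ending like _2 or _b are one class to them, and where a whole thing is asked for, a point or a joint stands for the part that bears it (a point fixed in the world has none). Each returns a list of dicts, best first, with "score" (0 to 1); they miss things now and then, are a little off and sometimes report something else, mostly with a low value. They report only what shows in the picture. A call takes as long as a camera call. They do not tell look-alikes from the thing itself.
- cams.cut_out(camera, name): "pixels" (400x640 bool, what is visible of it) and "rect" ([left, top, width, height] in pixels, round what is visible of it).
- cams.tip_of(camera, name): "pixel" ([row, column] in pixels: a listed point, or the origin of a listed thing).
The state is a dict: "time_s": time; "joint_pos": joint angles; "joint_vel": joint speeds; "joint_torque": joint torques, N m; "ee_pos": TCP position; "orientation": TCP orientation; "wrist_force": force on the tool from outside, world axes, zero at the start; "wrist_torque": the same for the moment, N m; "finger_gap": opening from 0.0 (shut) to 1.0 (fully open).
Only numpy, scipy, OpenCV 4.12 (cv2) and the standard library are available. Lean on these libraries where they do the work, as an engineer would, in place of code of your own. Each camera call takes 0.05 s, during which the arm holds its last target.

## Working session

There is one attempt and no reset: what is moved stays moved. The work goes in short steps, Python scripts to look and compute and a tool call to move; the robot and the scene stay as the last step left them, time stands still between calls to the robot, and variables do not carry over. Pictures are saved under pics/ and viewed, and the job is handed in when it is done.

Besides the shell and the picture viewer there is one more tool, called after "Request:" as name(argument=value, ...), one argument or row to a line, values as JSON. send_rows: Moves the arm, as the interface text tells. Its arguments: {"type":"object","properties":{"deltas":{"type":"array","items":{"type":"array"}},"force":{"type":"number"}},"required":["deltas"]}

```bash
mkdir -p pics; ls; python3 - <<'E'
from cell import read_state, cams
import cv2
print(read_state())
for n in ("side","top","wrist"):
    d=cams.read_camera(n); cv2.imwrite(f"pics/{n}0.png",d["color"][:,:,::-1])
    print(n,{k:d[k] for k in d if k not in("color","z_map")})
E
```

```text
pics
{'time_s': 0.0, 'joint_pos': array([-1.2329844 ,  0.46842217, -0.01157994,  1.60363617,  0.00596513,
        1.07138821, -0.05633029]), 'joint_vel': array([ 0.00019309, -0.00036634,  0.002028  , -0.0008041 , -0.00121343,
       -0.00077033, -0.00117273]), 'joint_torque': array([-2.60179486e-04, -5.32378364e+01,  2.16091383e-02, -2.51298076e+01,
        1.14675271e-02,  7.83707335e-03,  2.05690492e-05]), 'ee_pos': array([0.24144678, 0.60288529, 0.23030392]), 'orientation': array([ 1.89321941e-01,  9.81914648e-01, -9.01752524e-04, -1.19996340e-04]), 'wrist_force': array([0.28215072, 0.4112884 , 0.73048307]), 'wrist_torque': array([ 0.00247656, -0.02900462, -0.00422049]), 'finger_gap': 1.0007972805075713}
side {'fx': 455.5145726601181, 'fy': 455.5145726601181, 'cx': 316.6277250437634, 'cy': 195.84089930564897, 'k1': -0.10388895303123855, 'R': array([[ 0.98435891, -0.17506949, -0.01970329],
       [-0.1030698 , -0.48157717, -0.87032181],
       [ 0.14287814,  0.85873983, -0.49208915]]), 't': array([-0.50602093,  0.13648956,  1.28304225])}
top {'fx': 399.90167017860074, 'fy': 399.90167017860074, 'cx': 318.66518943003143, 'cy': 188.77712634153602, 'k1': -0.09830760784579502, 'R': array([[-6.66761254e-03, -9.99977534e-01, -6.89209393e-04],
       [-9.97610347e-01,  6.69922371e-03, -6.87656534e-02],
       [ 6.87687257e-02,  2.29059688e-04, -9.97632603e-01]]), 't': array([-0.02697062,  0.49864384,  1.17334828])}
wrist {'fx': 344.6756967095855, 'fy': 344.6756967095855, 'cx': 314.286954091993, 'cy': 202.24139760722406, 'k1': -0.006375135614016431, 'hand_eye': array([[ 4.28447121e-05, -9.58750172e-01, -2.84250077e-01,
         7.28672831e-02],
       [ 9.99999528e-01, -2.34808437e-04,  9.42716795e-04,
        -2.08828777e-04],
       [-9.70574206e-04, -2.84249983e-01,  9.58749709e-01,
        -1.41984479e-01],
       [ 0.00000000e+00,  0.00000000e+00,  0.00000000e+00,
         1.00000000e+00]])}
```

View pics/top0.png

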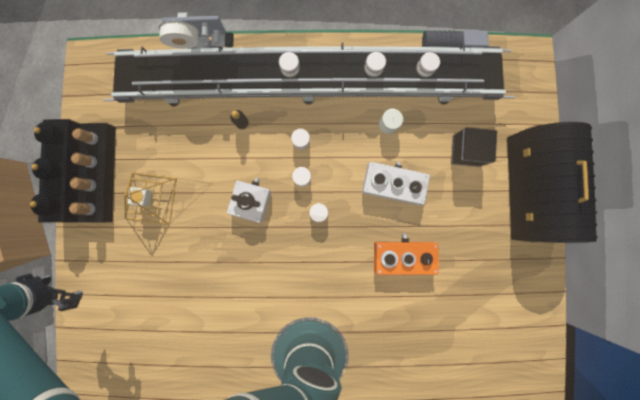

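View pics/side0.png

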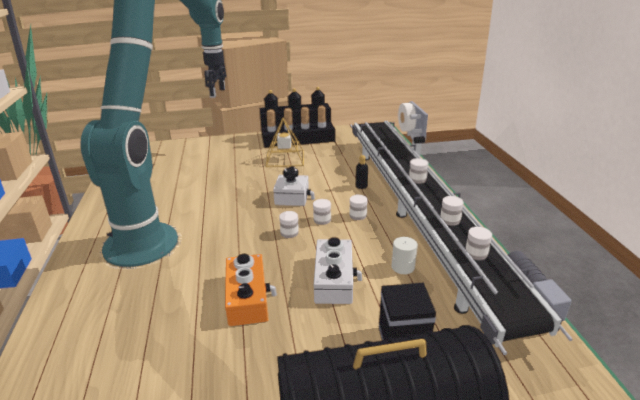

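The top view shows the stop box at (249,202), the pale control box at (397,183) and its orange look-alike at (406,258). Next I'll run the detectors and measure.

```bash
cat > h.py <<'E'
import numpy as np, cv2
from scipy.spatial.transform import Rotation as Ro
from cell import read_state, cams
def ray(d,r,c):
    u=np.array([(c-d["cx"])/d["fx"],(r-d["cy"])/d["fy"]])
    rd=np.linalg.norm(u); s=rd
    for _ in range(30): s=rd/(1+d["k1"]*s*s)
    if rd>0:u=u*s/rd
    return np.array([u[0],u[1],1.])
def T(d,st=None):
    if "R" in d: return d["R"].T, -d["R"].T@d["t"]
    H=d["hand_eye"]; R=Ro.from_quat(st["orientation"]).as_matrix()
    return R@H[:3,:3], R@H[:3,3]+st["ee_pos"]
def at_z(d,r,c,z,st=None):
    R,o=T(d,st); v=R@ray(d,r,c); return o+v*(z-o[2])/v[2]
def at_depth(d,r,c,st=None):
    R,o=T(d,st); return o+R@ray(d,r,c)*d["z_map"][int(round(r)),int(round(c))]
def proj(d,X,st=None):
    R,o=T(d,st); p=R.T@(np.asarray(X)-o); u=p[:2]/p[2]; u=u*(1+d["k1"]*(u@u))
    return np.array([u[1]*d["fy"]+d["cy"],u[0]*d["fx"]+d["cx"]])
E
python3 - <<'E'
from h import *
Z=dict(stop_box=0,stop_top=.106,stop_wing_a=.098,stop_wing_b=.098,control_box=0,reset_top=.082,start_top=.074,dial_mark=.080)
for n in ("top","side"):
    d=cams.read_camera(n)
    for k,z in Z.items():
        for q in cams.tip_of(n,k)[:3]:
            r,c=q["pixel"]; print(n,k,round(q["score"],2),np.round([r,c],1),np.round(at_z(d,r,c,z),4))
    if n=="top":
        cv2.imwrite("pics/topc.png",cv2.resize(d["color"][140:290,200:450,::-1],None,fx=3.2,fy=3.2,interpolation=cv2.INTER_CUBIC))
    else:
        cv2.imwrite("pics/sidec.png",cv2.resize(d["color"][150:330,210:370,::-1],None,fx=3.3,fy=3.3,interpolation=cv2.INTER_CUBIC))
E
```

```text
top stop_box 0.82 [202.3 249.9] [0.4601 0.1778 0.    ]
top stop_top 0.61 [200.9 242.8] [0.4602 0.1792 0.106 ]
top stop_top 0.24 [212.8 319. ] [ 0.4263 -0.0308  0.106 ]
top stop_wing_a 0.85 [196.6 235.5] [0.4726 0.2013 0.098 ]
top stop_wing_a 0.72 [202.5 257.8] [0.4558 0.1388 0.098 ]
top stop_wing_b 0.85 [196.6 235.5] [0.4726 0.2013 0.098 ]
top stop_wing_b 0.72 [202.5 257.8] [0.4558 0.1388 0.098 ]
top control_box 0.87 [253.7 405.4] [ 0.3021 -0.2899  0.    ]
top control_box 0.42 [179.  301.1] [0.5296 0.0226 0.    ]
top reset_top 0.59 [257.2 388.3] [ 0.3008 -0.2239  0.082 ]
top reset_top 0.55 [177.4 376.7] [ 0.5251 -0.1945  0.082 ]
top start_top 0.55 [257.2 410.8] [ 0.2991 -0.2892  0.074 ]
top start_top 0.54 [183.6 402.2] [ 0.5077 -0.2684  0.074 ]
top start_top 0.36 [213.1 319.5] [ 0.4257 -0.0322  0.074 ]
top dial_mark 0.68 [264.9 427.7] [ 0.2774 -0.3356  0.08  ]
top dial_mark 0.67 [191.8 414.5] [ 0.4837 -0.3018  0.08  ]
top dial_mark 0.45 [150.6 464.3] [ 0.6015 -0.4503  0.08  ]
side stop_box 0.73 [194.6 293.7] [0.4706 0.1913 0.    ]
side stop_top 0.53 [170.9 291.5] [0.4636 0.1554 0.106
[... 194 characters left out ...]
0.59 [175.3 289.6] [0.4555 0.142  0.098 ]
side stop_wing_b 0.57 [165.6 296.2] [0.4853 0.2069 0.098 ]
side control_box 0.93 [280.3 332.3] [ 0.5071 -0.262   0.    ]
side control_box 0.55 [300.4 246.7] [ 0.2931 -0.2945  0.    ]
side reset_top 0.65 [232.3 293.5] [ 0.4281 -0.1516  0.082 ]
side reset_top 0.63 [251.6 243.5] [ 0.2974 -0.2104  0.082 ]
side reset_top 0.6 [238.4 335.5] [ 0.5283 -0.2004  0.082 ]
side start_top 0.48 [253.3 333.1] [ 0.5118 -0.2499  0.074 ]
side start_top 0.47 [276.9 242.9] [ 0.2918 -0.2969  0.074 ]
side dial_mark 0.75 [266.5 330. ] [ 0.4927 -0.3061  0.08  ]
side dial_mark 0.52 [288.1 238.6] [ 0.2813 -0.3412  0.08  ]
side dial_mark 0.27 [172.1 292. ] [0.4696 0.1988 0.08  ]
```

View pics/topc.png

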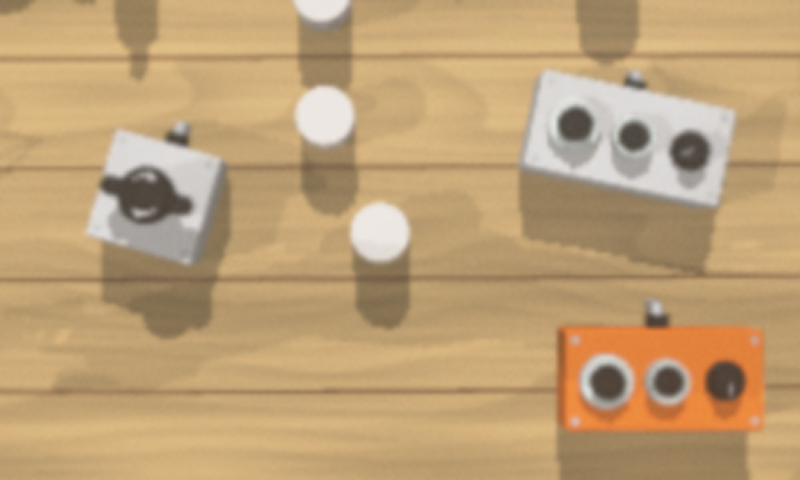

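View pics/sidec.png

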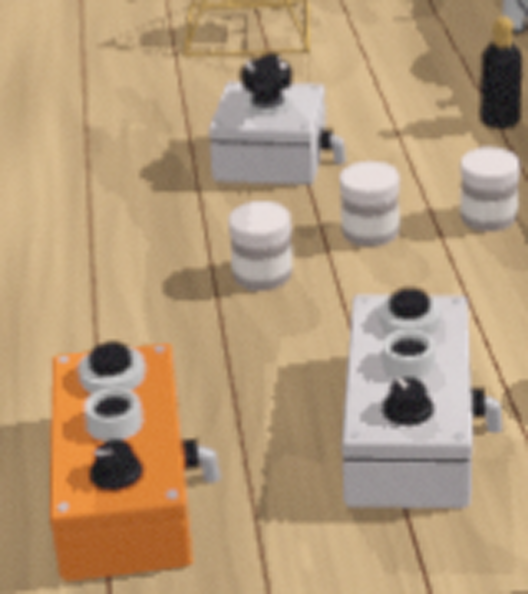

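Stop-like things: the black mushroom at top-view pixel (245,200) and the jar lid at (319,213), which scored weakly. Reset-like things:
- the black proud button on the pale box at (379,179)
- the same button on the orange decoy at (388,258)
- the sunk start button at (398,183)
- the dial at (415,187)

I choose (245,200) and (379,179). Next I'll shut the fingers and move over the stop for a close view.

Request:
send_rows(
  deltas=[
    [[-36.4, -32.0, -1.0], [0, 0, -6.8], 0],
    [[-36.4, -32.0, -1.0], [0, 0, -6.8], 0],
    [[-36.4, -32.0, -1.0], [0, 0, -6.8], 0],
    [[-36.4, -32.0, -1.0], [0, 0, -6.8], 0],
    [[-36.4, -32.0, -1.0], [0, 0, -6.8], 0],
    [[-36.4, -32.0, -1.0], [0, 0, -6.8], 0],
    [[-36.4, -32.0, -1.0], [0, 0, -6.8], 0],
    [[-36.4, -32.0, -1.0], [0, 0, -6.8], 0],
    [[-36.4, -32.0, -1.0], [0, 0, -6.8], 0],
    [[-36.4, -32.0, -1.0], [0, 0, -6.8], 0],
    [[-36.4, -32.0, -1.0], [0, 0, -6.8], 0],
    [[-36.4, -32.0, -1.0], [0, 0, -6.8], 0],
  ],
  force=20,
)

```text
time_s: 2.25
ee_pos: [0.4608, 0.1707, 0.2415]
orientation: [0.132, 0.991, 0.0, 0.0]
wrist_force: [-0.7, 0.5, 0.3]
finger_gap: 0.0
```

Request:
send_rows(
  deltas=[
    [[0, 0, 0], [0, 0, 0], 0],
    [[0, 0, 0], [0, 0, 0], 0],
  ],
)

```text
time_s: 2.45
ee_pos: [0.4602, 0.1721, 0.2414]
orientation: [0.13, 0.991, 0.0, -0.0]
wrist_force: [0.2, -0.2, -0.5]
finger_gap: -0.004
```

```bash
cat > look.py <<'E'
import sys
from h import *
tag=sys.argv[1]; names=sys.argv[2:]
Z=dict(stop_top=.106,stop_wing_a=.098,reset_top=.082,start_top=.074,dial_mark=.080)
st=read_state(); d=cams.read_camera("wrist")
print(round(st["time_s"],2),np.round(st["ee_pos"],4),np.round(st["orientation"],3),np.round(st["wrist_force"],2),st["finger_gap"])
cv2.imwrite(f"pics/w{tag}.png",d["color"][:,:,::-1])
np.savez(f"w{tag}.npz",**d,**{"st_"+k:v for k,v in st.items()})
for k in names:
    for q in cams.tip_of("wrist",k)[:3]:
        r,c=q["pixel"]; print(k,round(q["score"],2),np.round([r,c],1),np.round(at_z(d,r,c,Z[k],st),4),"depth",np.round(at_depth(d,r,c,st),4))
E
python3 look.py 1 stop_top stop_wing_a
```

```text
2.45 [0.4602 0.1721 0.2414] [ 0.13   0.991  0.    -0.   ] [ 0.21 -0.18 -0.45] -0.0035526196290048707
stop_top 0.2 [102.6 601.2] [0.449  0.4064 0.106 ] depth [4.715e-01 4.885e-01 4.000e-04]
stop_wing_a 0.98 [186.  354.1] [0.4664 0.2058 0.098 ] depth [0.4664 0.2058 0.0982]
stop_wing_a 0.8 [188.6 279.5] [0.4522 0.1438 0.098 ] depth [0.4523 0.1436 0.0973]
stop_wing_a 0.52 [255.4 207.7] [0.4951 0.0631 0.098 ] depth [0.5158 0.0381 0.0419]
```

View pics/w1.png

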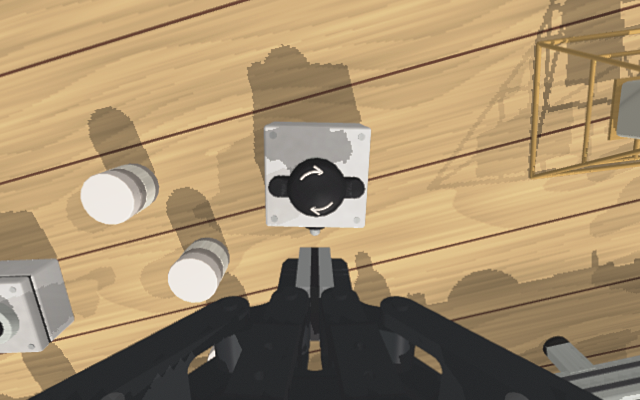

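The wrist view shows the black mushroom at about (316,187) with its wings at (279,188) and (354,186). Both arrows turn clockwise. I'll refine the centre and angle from the depth cloud.

```bash
cat > cloud.py <<'E'
from h import *
def cloud(f,box,zr):
    D=np.load(f,allow_pickle=True); d={k:D[k] for k in D.files}
    for k in("fx","fy","cx","cy","k1"): d[k]=float(d[k])
    st={"ee_pos":d["st_ee_pos"],"orientation":d["st_orientation"]}
    r0,r1,c0,c1=box; P=[];Q=[]
    for r in range(r0,r1):
        for c in range(c0,c1):
            if d["z_map"][r,c]>0:
                p=at_depth(d,r,c,st)
                if zr[0]<p[2]<zr[1]: P.append(p);Q.append((r,c))
    return np.array(P),np.array(Q)
E
python3 - <<'E'
from cloud import *
P,Q=cloud("w1.npz",(140,235,255,380),(.083,.13))
print(len(P),P[:,2].max(), P[:,2].min())
(c,(w,h),a)=cv2.minAreaRect(P[:,:2].astype(np.float32)*1000); print("rect",c,w,h,a)
top=P[P[:,2]>.099]; print("crown",cv2.minEnclosingCircle(top[:,:2].astype(np.float32)*1000),len(top))
S,_=cloud("w1.npz",(110,240,250,385),(.055,.065)); print("box",cv2.minAreaRect(S[:,:2].astype(np.float32)*1000),np.median(S[:,2]))
E
```

```text
3507 0.1079835973419414 0.08411920250147903
rect (460.1240539550781, 174.04476928710938) 50.19869613647461 75.19957733154297 13.705057144165039
crown ((462.47552490234375, 171.92897033691406), 36.23320770263672) 2525
box ((460.6219482421875, 174.09674072265625), (100.045654296875, 100.4398193359375), 73.91962432861328) 0.05932945034401382
```

Request:
send_rows(
  deltas=[
    [[0.0, 0.2, 4], [0, 0, 0], 0],
    [[0.0, 0.2, 8], [0, 0, 0], 0],
    [[0.0, 0.2, 11], [0, 0, 0], 0],
    [[0.0, 0.2, 12.5], [0, 0, 0], 0],
    [[0.0, 0.2, 13], [0, 0, 0], 0],
    [[0.0, 0.2, 13.2], [0, 0, 0], 0],
    [[0.0, 0.2, 13.2], [0, 0, 0], 0],
  ],
)

```text
time_s: 3.3
ee_pos: [0.4614, 0.174, 0.11]
orientation: [0.131, 0.991, 0.001, 0.0]
wrist_force: [0.2, -0.4, 1.1]
finger_gap: -0.003
```

```bash
python3 look.py 2
```

```text
3.3 [0.4614 0.174  0.11  ] [0.131 0.991 0.001 0.   ] [ 0.19 -0.35  1.07] -0.00332291873608968
```

View pics/w2.png

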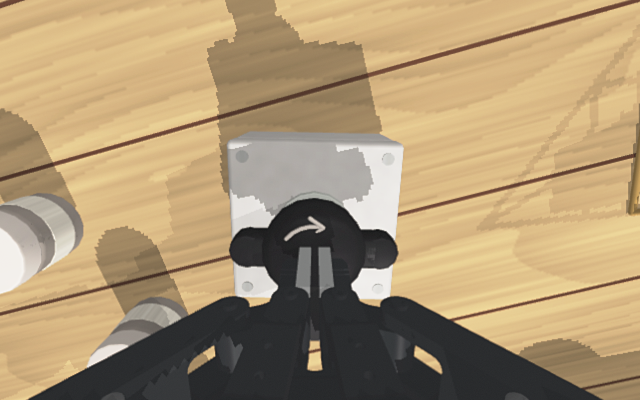

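The fingertips at (315,250) sit on the dome centre, with about 4 mm to contact. I'll press.

Request:
send_rows(
  deltas=[
    [[0, 0, 0.3], [0, 0, 0], 0],
    [[0, 0, 0.5], [0, 0, 0], 0],
    [[0, 0, 0.7], [0, 0, 0], 0],
    [[0, 0, 0.9], [0, 0, 0], 0],
    [[0, 0, 1.05], [0, 0, 0], 0],
    [[0, 0, 1.15], [0, 0, 0], 0],
    [[0, 0, 1.15], [0, 0, 0], 0],
  ],
)

```text
time_s: 4.05
ee_pos: [0.4613, 0.1739, 0.0985]
orientation: [0.131, 0.991, 0.001, 0.0]
wrist_force: [-0.0, 1.1, 1.0]
finger_gap: -0.001
```

Request:
send_rows(
  deltas=[
    [[0, 0, 0.1], [0, 0, 0], 0],
    [[0, 0, 0.1], [0, 0, 0], 0],
  ],
)

```text
time_s: 4.25
ee_pos: [0.4615, 0.174, 0.098]
orientation: [0.131, 0.991, 0.001, 0.001]
wrist_force: [-1.6, -0.1, 5.5]
finger_gap: -0.001
```

I felt the bottom stop at 98 mm. I'll lift and check that it latched.

Request:
send_rows(
  deltas=[
    [[0, 0, -2], [0, 0, 0], 0],
    [[0, 0, -6], [0, 0, 0], 0],
    [[0, 0, -10], [0, 0, 0], 0],
    [[0, 0, -14], [0, 0, 0], 0],
    [[0, 0, -14], [0, 0, 0], 0],
    [[0, 0, -14], [0, 0, 0], 0],
  ],
)

```text
time_s: 4.85
ee_pos: [0.4616, 0.174, 0.2387]
orientation: [0.131, 0.991, 0.001, 0.001]
wrist_force: [-0.7, 0.7, -0.5]
finger_gap: -0.005
```

```bash
python3 look.py 3 stop_wing_a; python3 - <<'E'
from cloud import *
for f,z in(("w1.npz",.083),("w3.npz",.075)):
    P,Q=cloud(f,(140,235,255,380),(z,.13))
    print("zmax",np.percentile(P[:,2],[99,99.9]),len(P))
    X=P[:,:2]; m=np.array([.4605,.174]); 
    w=X[np.linalg.norm(X-m,axis=1)>.029]-m
    for s in(1,-1):
        v=w[w[:,1]*s>0]; print(s,len(v),np.degrees(np.arctan2(*(v.mean(0)[::-1]))),np.linalg.norm(v,axis=1).max(), v.mean(0))
    # circle of dome
    cr=P[(P[:,2]>P[:,2].max()-.006)]; print("crown mean",cr.mean(0))
E
```

```text
4.85 [0.4616 0.174  0.2387] [0.131 0.991 0.001 0.001] [-0.75  0.68 -0.5 ] -0.00513436697354613
stop_wing_a 0.96 [186.7 272.6] [0.4503 0.1412 0.098 ] depth [0.4523 0.1394 0.0884]
stop_wing_a 0.71 [183.2 351.6] [0.4647 0.2063 0.098 ] depth [0.4668 0.2067 0.0898]
zmax [0.10660077 0.10722406] 3507
1 283 76.16080040035828 0.04201684331466662 [0.00821243 0.03333655]
-1 285 -108.23290332004143 0.04138048937383571 [-0.01072625 -0.03256104]
crown mean [0.45956567 0.17434585 0.10439652]
zmax [0.09850821 0.09913143] 3408
1 279 76.37281353885831 0.041885512164359553 [0.00807185 0.03329589]
-1 275 -108.19147115309435 0.041336783459392915 [-0.0106712  -0.03247294]
crown mean [0.45941119 0.17433607 0.09616424]
```

It is latched: the crown reads 98.5 mm and the wings sit at about 74°. I'll approach the +y wing from its robot side, so the push runs away from the robot, which is clockwise.

Request:
send_rows(
  deltas=[
    [[3.2, 3.7, 2], [0, 0, 0], 0],
    [[3.2, 3.7, 4], [0, 0, 0], 0],
    [[3.2, 3.7, 8], [0, 0, 0], 0],
    [[3.2, 3.7, 12], [0, 0, 0], 0],
    [[3.2, 3.7, 14.5], [0, 0, 0], 0],
    [[3.2, 3.7, 15.5], [0, 0, 0], 0],
    [[3.2, 3.7, 15.9], [0, 0, 0], 0],
    [[3.2, 3.7, 15.9], [0, 0, 0], 0],
  ],
)

```text
time_s: 5.75
ee_pos: [0.4392, 0.2175, 0.0778]
orientation: [0.131, 0.991, -0.0, -0.001]
wrist_force: [-0.2, 0.1, 0.4]
finger_gap: -0.0
```

```bash
python3 look.py 4; python3 - <<'E'
from h import *
d=cams.read_camera("side"); cv2.imwrite("pics/side4.png",cv2.resize(d["color"][110:220,240:360,::-1],None,fx=5,fy=5,interpolation=cv2.INTER_CUBIC))
E
```

```text
5.75 [0.4392 0.2175 0.0778] [ 0.131  0.991 -0.    -0.001] [-0.2   0.15  0.44] -0.0003204613311418666
```

View pics/w4.png

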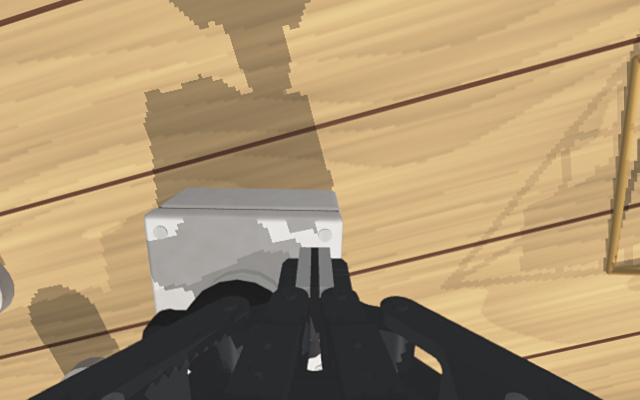

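View pics/side4.png

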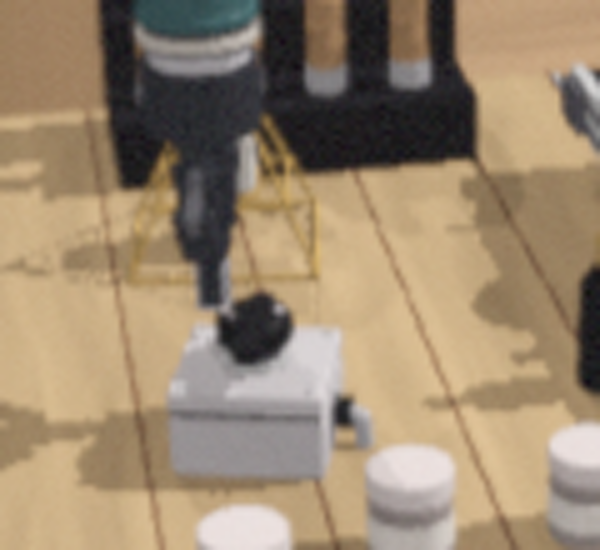

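The finger stands beside the wing: in the side crop it is left of the button at (210,300), clear of the box. I'll push gently.

Request:
send_rows(
  deltas=[
    [[-0.5, 0, 0], [0, 0, 0], 0],
    [[-0.9, 0, 0], [0, 0, 0], 0],
    [[-1.2, 0, 0], [0, 0, 0], 0],
    [[-1.5, 0, 0], [0, 0, 0], 0],
    [[-1.8, 0, 0], [0, 0, 0], 0],
    [[-2.1, 0, 0], [0, 0, 0], 0],
    [[-2.4, 0, 0], [0, 0, 0], 0],
    [[-2.7, 0, 0], [0, 0, 0], 0],
    [[-2.7, 0, 0], [0, 0, 0], 0],
  ],
)

```text
time_s: 6.75
ee_pos: [0.4674, 0.2118, 0.0794]
orientation: [0.131, 0.991, 0.002, 0.002]
wrist_force: [0.4, 6.3, 2.4]
finger_gap: -0.004
```

```bash
python3 look.py 5; python3 - <<'E'
from h import *
d=cams.read_camera("side"); cv2.imwrite("pics/side5.png",cv2.resize(d["color"][110:220,240:360,::-1],None,fx=5,fy=5,interpolation=cv2.INTER_CUBIC))
E
```

```text
6.75 [0.4674 0.2118 0.0794] [0.131 0.991 0.002 0.002] [0.38 6.29 2.43] -0.0036311331114149744
```

View pics/w5.png

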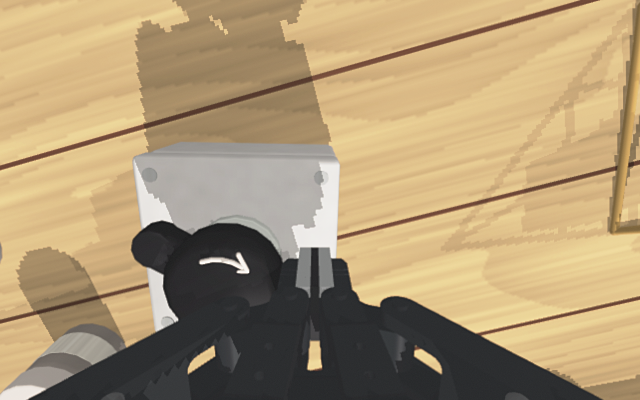

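View pics/side5.png

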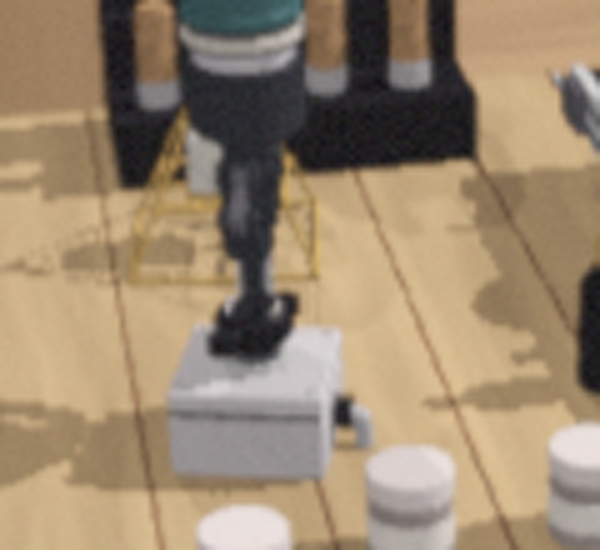

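```bash
python3 - <<'E'
from cloud import *
P,Q=cloud("w5.npz",(215,320,125,290),(.07,.12))
D=np.load("w5.npz",allow_pickle=True);col=D["color"]
dk=np.array([col[r,c].max()<90 and c<280 and (r<295 or c<220) for r,c in Q]);P=P[dk];Q=Q[dk]
X=P[:,:2]-np.array([.4594,.1742]);r=np.linalg.norm(X,axis=1)
print("z at r<15:",np.percentile(P[r<.015,2],[10,50,90,99]) if (r<.015).any() else None)
w=(r>.030)&(X[:,1]<0); v=X[w].mean(0); print(w.sum(),np.degrees(np.arctan2(v[1],v[0])),np.median(P[w,2]))
E
```

```text
z at r<15: [0.09916771 0.10001207 0.1007504  0.10134072]
1194 -139.4151079201657 0.0918054856911744
```

The button is turned about 0.55 rad but has only partly lifted. The +y and +z forces suggest the finger's shoulder rubs the dome and holds it down. I'll raise slightly, shift outward and push a little further.

Request:
send_rows(
  deltas=[
    [[0, 0.2, -0.3], [0, 0, 0], 0],
    [[0, 0.4, -0.6], [0, 0, 0], 0],
    [[-0.3, 0.4, -0.6], [0, 0, 0], 0],
    [[-0.6, 0.4, -0.6], [0, 0, 0], 0],
    [[-0.6, 0.4, -0.6], [0, 0, 0], 0],
  ],
)

```text
time_s: 7.35
ee_pos: [0.4742, 0.2135, 0.0852]
orientation: [0.131, 0.991, 0.001, 0.001]
wrist_force: [0.4, -0.2, -0.3]
finger_gap: 0.0
```

```bash
python3 look.py 6; python3 - <<'E'
from cloud import *
P,Q=cloud("w6.npz",(160,320,105,290),(.07,.12))
D=np.load("w6.npz",allow_pickle=True);col=D["color"]
dk=np.array([col[r,c].max()<90 and c<280 and (r<295 or c<220) for r,c in Q]);P=P[dk];Q=Q[dk]
X=P[:,:2]-np.array([.4594,.1742]);r=np.linalg.norm(X,axis=1)
print("z at r<15:",np.percentile(P[r<.015,2],[10,50,90,99]) if (r<.015).any() else None)
w=(r>.030)&(X[:,1]<0); v=X[w].mean(0); print(w.sum(),np.degrees(np.arctan2(v[1],v[0])),np.median(P[w,2]))
E
```

```text
7.35 [0.4742 0.2135 0.0852] [0.131 0.991 0.001 0.001] [ 0.4  -0.2  -0.34] 6.321247747741087e-05
z at r<15: [0.10437268 0.10523611 0.10600849 0.10660398]
1220 -144.0348862295569 0.09698409093869961
```

View pics/w6.png

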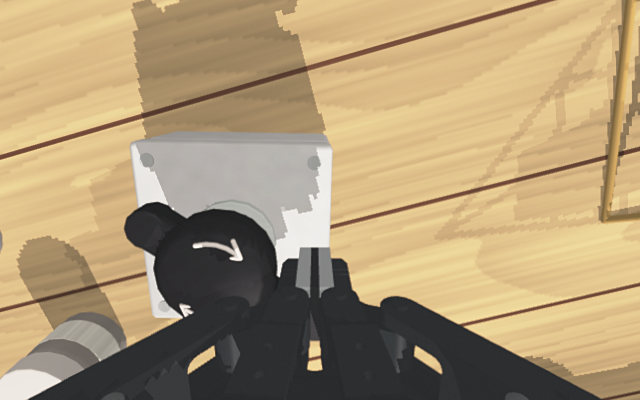

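It popped out: the crown is at 106.6 mm and it is turned 36°. I'll back off the way I came so it springs back, then lift.

Request:
send_rows(
  deltas=[
    [[0.6, 0.2, 0], [0, 0, 0], 0],
    [[1.4, 0.3, 0], [0, 0, 0], 0],
    [[2.2, 0.4, 0], [0, 0, 0], 0],
    [[3.2, 0.4, 0], [0, 0, 0], 0],
    [[3.9, 0.4, 0], [0, 0, 0], 0],
    [[3.9, 0.4, -4], [0, 0, 0], 0],
    [[3.9, 0.4, -8], [0, 0, 0], 0],
    [[2, -4, -12], [0, 0, 0], 0],
    [[0.5, -4, -15], [0, 0, 0], 0],
    [[0.5, -4, -15], [0, 0, 0], 0],
    [[0.5, -4, -15], [0, 0, 0], 0],
  ],
)

```text
time_s: 8.5
ee_pos: [0.4585, 0.176, 0.2359]
orientation: [0.131, 0.991, 0.002, 0.002]
wrist_force: [-0.4, 0.8, -0.4]
finger_gap: 0.001
```

```bash
python3 look.py 7 stop_wing_a; python3 - <<'E'
from cloud import *
P,Q=cloud("w7.npz",(130,250,240,400),(.083,.13))
print("zmax",np.percentile(P[:,2],[99,99.9]),len(P))
w=P[:,:2]-np.array([.4594,.1742]); w=w[np.linalg.norm(w,axis=1)>.029]
for s in(1,-1):
    v=w[w[:,1]*s>0]; print(s,len(v),np.degrees(np.arctan2(*(v.mean(0)[::-1]))))
E
```

```text
8.5 [0.4585 0.176  0.2359] [0.131 0.991 0.002 0.002] [-0.45  0.82 -0.44] 0.0007502766432490594
stop_wing_a 0.69 [194.9 275.2] [0.4541 0.144  0.098 ] depth [0.4541 0.144  0.098 ]
stop_wing_a 0.65 [186.7 349.1] [0.4634 0.2057 0.098 ] depth [0.4635 0.2057 0.0979]
zmax [0.10651117 0.10707891] 3626
1 303 74.36891606609248
-1 293 -106.49234169739988
```

View pics/w7.png

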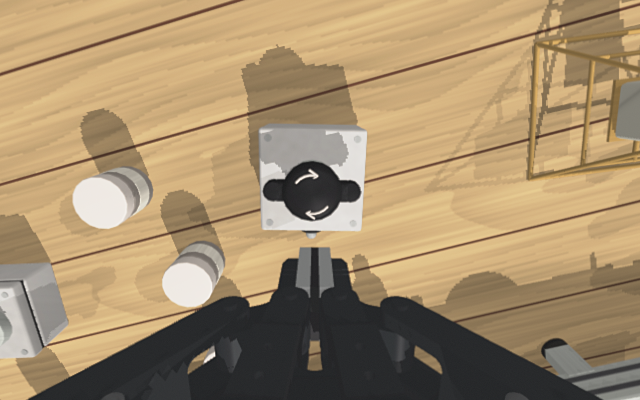

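The stop button is out (106.5 mm) and back at its rest angle, seen at (313,191). Now to the reset button on the pale box.

Request:
send_rows(
  deltas=[
    [[-15.9, -34.7, 2], [0, 0, 0], 0],
    [[-15.9, -34.7, 2], [0, 0, 0], 0],
    [[-15.9, -34.7, 2], [0, 0, 0], 0],
    [[-15.9, -34.7, 2], [0, 0, 0], 0],
    [[-15.9, -34.7, 2], [0, 0, 0], 0],
    [[-15.9, -34.7, 2], [0, 0, 0], 0],
    [[-15.9, -34.7, 2], [0, 0, 0], 0],
    [[-15.9, -34.7, 2], [0, 0, 0], 0],
    [[-15.9, -34.7, 2], [0, 0, 0], 0],
    [[-15.9, -34.7, 2], [0, 0, 0], 0],
    [[-15.9, -34.7, 2], [0, 0, 0], 0],
    [[-15.9, -34.7, 2], [0, 0, 0], 0],
  ],
)

```text
time_s: 9.8
ee_pos: [0.521, -0.1978, 0.213]
orientation: [0.129, 0.992, 0.001, -0.0]
wrist_force: [0.6, 0.1, -0.2]
finger_gap: 0.001
```

```bash
python3 look.py 8 reset_top start_top dial_mark
```

```text
9.8 [ 0.521  -0.1978  0.213 ] [ 0.129  0.992  0.001 -0.   ] [ 0.62  0.12 -0.16] 0.0007858173205391446
reset_top 0.63 [196.  308.6] [ 0.5226 -0.2025  0.082 ] depth [ 0.523  -0.2027  0.0804]
start_top 0.91 [193.4 243.4] [ 0.5084 -0.2558  0.074 ] depth [ 0.5084 -0.2558  0.074 ]
start_top 0.31 [128.6 522.2] [ 0.5144 -0.0227  0.074 ] depth [ 0.5223 -0.0034  0.0395]
dial_mark 0.87 [193.  191.7] [ 0.4959 -0.2953  0.08  ] depth [ 0.4962 -0.296   0.0782]
```

View pics/w8.png

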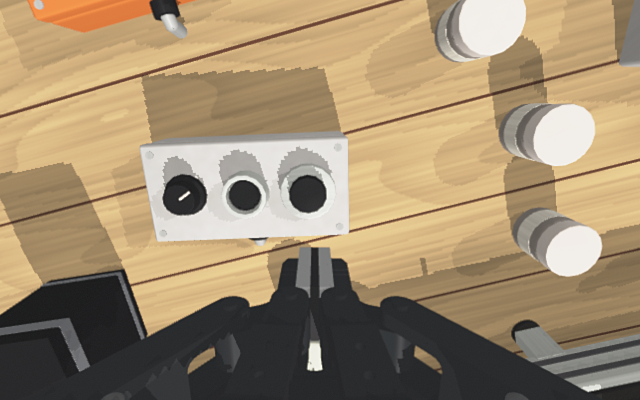

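The pale box shows the dial at (184,195), the start button in its collar at (244,195) and the proud reset button at (307,194). I'll press the reset.

Request:
send_rows(
  deltas=[
    [[-0.2, -0.5, 4], [0, 0, 0], 0],
    [[-0.2, -0.5, 8], [0, 0, 0], 0],
    [[-0.2, -0.5, 11], [0, 0, 0], 0],
    [[-0.2, -0.5, 12.5], [0, 0, 0], 0],
    [[-0.2, -0.5, 12.8], [0, 0, 0], 0],
    [[-0.2, -0.5, 13.1], [0, 0, 0], 0],
    [[-0.2, -0.5, 13.3], [0, 0, 0], 0],
    [[-0.2, -0.5, 13.5], [0, 0, 0], 0],
    [[-0.2, -0.5, 13.7], [0, 0, 0], 0],
    [[-0.2, -0.5, 13.7], [0, 0, 0], 0],
  ],
)

```text
time_s: 11.0
ee_pos: [0.523, -0.2045, 0.0775]
orientation: [0.13, 0.992, 0.001, 0.002]
wrist_force: [0.9, -0.8, 4.3]
finger_gap: -0.0
```

Request:
send_rows(
  deltas=[
    [[0, 0, 0.1], [0, 0, 0], 0],
    [[0, 0, 0.1], [0, 0, 0], 0],
  ],
)

```text
time_s: 11.2
ee_pos: [0.5231, -0.2045, 0.0767]
orientation: [0.13, 0.992, 0.001, 0.002]
wrist_force: [-0.9, -0.8, 4.7]
finger_gap: 0.0
```

```bash
python3 look.py 9
```

```text
11.2 [ 0.5231 -0.2045  0.0767] [0.13  0.992 0.001 0.002] [-0.91 -0.76  4.66] 0.0004088282184218662
```

View pics/w9.png

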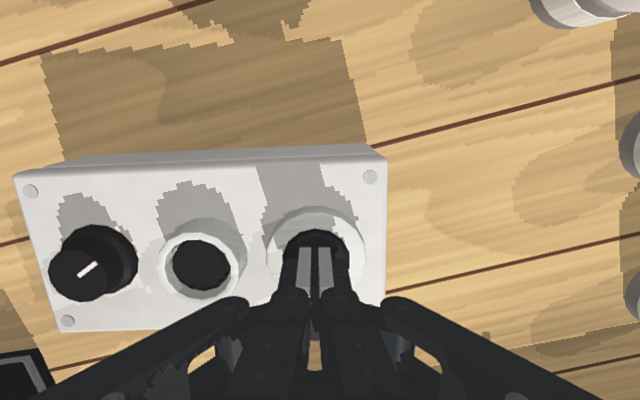

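The finger is on the reset button at (315,250). I'll push the last millimetre to its stop, then release.

Request:
send_rows(
  deltas=[
    [[0, 0, 0.1], [0, 0, 0], 0],
    [[0, 0, 0.2], [0, 0, 0], 0],
    [[0, 0, 0.2], [0, 0, 0], 0],
  ],
)

```text
time_s: 11.55
ee_pos: [0.5231, -0.2045, 0.0759]
orientation: [0.13, 0.992, 0.001, 0.002]
wrist_force: [-4.7, 1.3, 15.5]
finger_gap: 0.002
```

Request:
send_rows(
  deltas=[
    [[0, 0, -1], [0, 0, 0], 0],
    [[0, 0, -4], [0, 0, 0], 0],
    [[0, 0, -8], [0, 0, 0], 0],
    [[0, 0, -12], [0, 0, 0], 0],
    [[0, 0, -16], [0, 0, 0], 0],
    [[0, 0, -16], [0, 0, 0], 0],
    [[0, 0, -16], [0, 0, 0], 0],
  ],
)

```text
time_s: 12.25
ee_pos: [0.5226, -0.2047, 0.2364]
orientation: [0.13, 0.992, 0.001, 0.003]
wrist_force: [-0.4, 0.5, -1.0]
finger_gap: 0.002
```

```bash
python3 look.py 10 reset_top start_top dial_mark; python3 - <<'E'
from h import *
d=cams.read_camera("top"); cv2.imwrite("pics/topZ.png",d["color"][:,:,::-1])
E
```

```text
12.25 [ 0.5226 -0.2047  0.2364] [0.13  0.992 0.001 0.003] [-0.35  0.52 -1.01] 0.0018207515689783256
reset_top 0.87 [182.8 315.2] [ 0.5209 -0.2027  0.082 ] depth [ 0.521  -0.2027  0.0817]
start_top 0.68 [185.7 257.4] [ 0.5119 -0.2545  0.074 ] depth [ 0.5118 -0.2545  0.0742]
dial_mark 0.57 [182.8 203.3] [ 0.4958 -0.2987  0.08  ] depth [ 0.496  -0.2993  0.0785]
dial_mark 0.26 [212.9 530.5] [ 0.5997 -0.0193  0.08  ] depth [0.6239 0.008  0.0313]
```

View pics/topZ.png

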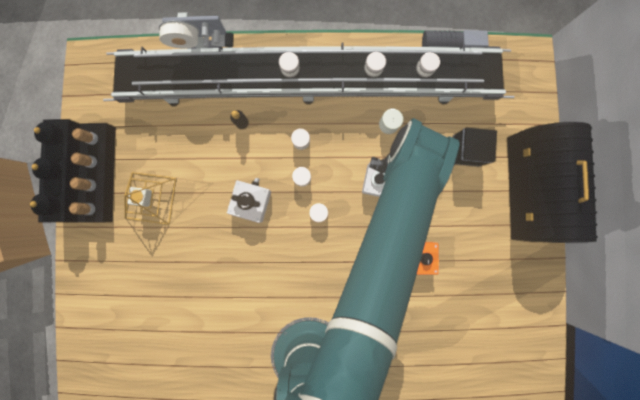

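View pics/w10.png

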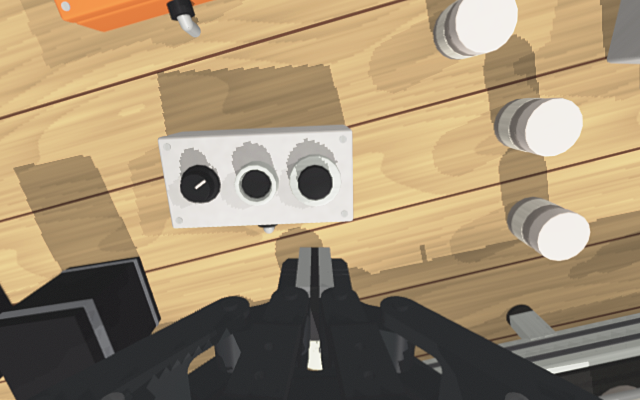

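The reset is back up at 81.7 mm, seen at (315,182). The dial, start button, jars, flask and burner have not moved in the views, and the arm is clear of everything.

```bash
python3 -c "
from cell import ticket,read_state
print(ticket.sign_off(), read_state()['time_s'])"
```

```text
the job is handed in; nothing more can be done
the job is handed in; nothing more can be done
```

The stop button and reset button have both been tested as asked, and the job was handed in at about 12 s.

- **Stop, press:** I pressed the mushroom straight in with the shut fingertips. I felt it bottom out at 98 mm, and it stayed latched at 98.5 mm after I lifted off.
- **Stop, twist:** I pushed the +y wing clockwise from its robot side. At about 0.55 rad the button had only partly risen, because the finger's shoulder seemed to rub the dome (about 6 N). I raised the tool 6 mm, moved outward and pushed a little further. It then popped out, with the crown at 106.6 mm at 36° (about 0.63 rad). When I backed off, it turned back to rest: 74° again, crown at 106.5 mm.
- **Reset:** I pressed the pale box's proud reset button to its stop. The hand was at 76 mm with 15.5 N on the wrist, and the button's top came back up to 81.7 mm.

In the last views the start button, dial mark and jars had not visibly moved, nor had the flask, burner, candle or carton. The arm hid part of the top view, so the pale box's top was checked with the wrist camera. No check was left failing.

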